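Square up a settlement plate on its peg and weigh it down

TASK

Get the dark grey settlement plate ready for its photograph: keeping its notched corner on the brass peg and the plate flat on the board, push the opposite corner round until the plate's edges are parallel to the board's black-and-white scale bar. Then, with the plate squared and still, set the yellow dive weight down flat on the plate's white patch, gently and not dropped, so that the plate stays square, and let go. Leave the shells, crucible, tweezers and jar where they are.

Things in the scene. Friction and masses are not known exactly. Their poses are not given: they have to be found in the camera images.
- board: pale grey photo board 210 x 260 x 6 mm, fixed to the table. Origin: on the peg's axis at table height; z up. It covers x -40 to 170, y -105 to 155 mm in its frame. The brass peg is 14 mm across, its top 24 mm above the table. The flat scale bar (12 black and white 10 mm squares) runs along x at y = 138 mm.
- plate: dark grey PVC plate 120 x 120 x 10 mm, about 0.25 kg, loose on the board (underside 6, top 16 mm above the table), a 16 mm square notch in one corner. Origin: underside, at the peg's axis when the notch is on the peg (0.5 mm play); x, y along the edges. In its frame it covers -8.5 to 111.5 mm in x and y, less the notch (x and y < 7.5). Starts 0.4 to 0.8 rad clockwise of square.
- push_corner (a point): plate's corner opposite the notch, (111.5, 111.5) mm in the plate's frame, half-way up its edge (11 mm above the table). Square means plate x axis parallel to board x axis: turn it counter-clockwise (from above) by pushing the edge x = 111.5 mm towards the plate's -x, near this corner. It slides with friction and stays where left.
- patch (a point): centre of the white disc, 60 mm across, on the plate's top face, at (46, 46, 10) mm in the plate's frame. Cream barnacles up to 7 mm high line the plate's top near the edges x = 111.5 and y = 111.5 mm, clear of the disc.
- weight_center (a point): centre of the yellow lead dive weight, a loose block 46 x 34 x 30 mm (along its own x, y, z) of 0.5 kg with two black slots on top, lying flat on the table; centre 15 mm above its underside, z up
- topshell_center (a point): bystander: striped topshell, a cone 40 mm across and 32 mm high; point on its axis 12 mm up
- ormer_center (a point): bystander: pearly ormer shell, oval, 80 x 54 x 25 mm; point 8 mm up
- crucible_center (a point): bystander: pale ceramic crucible, 52 mm across and 42 mm high; point at its centre
- tweezers_center (a point): bystander: bamboo tweezers, 150 mm long, lying flat, 6 to 7 mm high; point in the middle
- jar_center (a point): bystander: amber jar with black cap, 56 mm across, 75 mm high; point at its centre
Things that resemble listed ones, but are neither listed nor needed, are in the scene too. What is shaped like the part that bears weight_center but purple or red is not meant.

How it is judged:
By the outcome, as a careful person would: the job done as asked, in the order asked, and still so for the second after the job is handed in, with the robot touching nothing.
It also fails if it takes over 64 s, if anything falls off the work surface, if the arm or the gripper's body presses on something with over 40 N, if the wrist force passes 120 N, or if a joint passes its speed limit or range.

ROBOT

A 7-joint arm with a two-finger parallel gripper is mounted at the origin on the work surface. World frame = base frame: x ahead of the robot, y to its left, z up, the work surface at z = 0. Lengths are in mm, angles in degrees, forces in N, time in s.
With the tool pointing down it reaches from about 350 to 900 mm from the base axis. Payload 8.1 kg.
Tool frame: the origin (TCP) lies on the centre line of the jaws, within the pads' length; the fingertips stand 17 mm ahead of it and the grasp point (between the pads) lies 2 mm behind it (tip_reach is the distance from the TCP to the fingertips, in mm); z points along the fingers, y is the direction in which the jaws open and shut (so a half turn about z gives the same grasp; the last joint's range is limited). The gripper opens to 85 mm and grips with 20 to 120 N. Pads are 22 mm wide; open, the fingers measure 114 mm over their backs; the gripper's body (76 mm by 85 mm) begins 54 mm behind the grasp point. The pads swing forward as they close: fully open they stand 13 mm farther back than shut.
Start: joints at [-69.993, 24.895, 1.432, 90.138, -0.665, 64.973, -4.303], TCP at [272.893, 562.29, 248.323] pointing down, gripper open.
Joint ranges: [-149.89, 149.89], [-25.12, 119.58], [-72.63, 75.52], [4.76, 147.25], [-75.54, 255.54], [6.69, 114.76], [-157.13, 157.13]. Speed limits (degrees/s): [127.2, 127.2, 172.46, 172.46, 180, 180, 180].

INTERFACE

Orientations are given as [roll, pitch, yaw] about the fixed x, y, z axes, in that order (R = Rz(yaw) Ry(pitch) Rx(roll)).
In Python, from rig import state, grab_frame, get_calibration, close_job, tip_reach gives the robot as it stands.
- The arm moves only by the shell command python3 -m inch 'ROWS'. ROWS is JSON, a list that holds one entry, the list of rows, each a list of 7 numbers: the shift along the world's x, y, z in m, then the turn, a rotation vector about the world's x, y, z in rad, then the finger opening in m, from 0 to 0.0854. In form: [[[x, y, z, rx, ry, rz, fingers], ...]]. A call has exactly 8 rows; each row shifts and turns the commanded pose from where the row before left it; what a row does not reach is not made up. A row lasts 1/12 s, in which the tool goes at most 41.7 mm and 7.16 degrees, less where a joint would pass 70% of its speed; a pose out of reach is approached as far as the arm can. A call with a gripper value outside its range is refused whole. The fingers move at their own pace and stop on an object; the grip force is fixed at half the most. Time passes only in rows, so rows that do not move let the fingers close, or fill a call up. It gives the time, the measured TCP pose, the force and the opening at its end, in the units of the state.
- state(): the state, without advancing time (a new reading comes with each control period).
- grab_frame(name): name is "scene" or "top"; returns the picture (480x640x3 uint8, red, green, blue); there is no depth.
- get_calibration(name): a dict with "mtx" (3x3 intrinsics, pixels), "k1" (the pictures are not rectified: a ray, as slopes to the right and down, at radius r is drawn at 1 + k1 r^2 times it, then the intrinsics apply), "T" (4x4, takes a point from camera to world coordinates). Camera axes: x right, y down, z forward; pixel columns grow to the right and rows downward; lengths in mm; the calibration is good to about 2 mm. A picture is of the moment at which its call begins. get_calibration takes no time and is no camera call.
- close_job(): hands the job in, once; it reports no verdict.
The state is a dict: "t": time; "joint_positions": joint angles; "qvel": joint speeds; "joint_torque": joint torques, N m; "tool_pos": TCP position; "orientation": TCP orientation; "ft_force": force on the tool from outside, world axes, zero at the start; "wrist_torque": the same for the moment, N m; "width": finger opening in mm.
Only numpy, scipy, OpenCV 4.12 (cv2) and the standard library are available. Lean on these libraries where they do the work, as an engineer would, in place of code of your own. Each camera call takes 0.05 s, during which the arm holds its last target. There are 200 camera calls.

## Working session

There is one attempt and no reset: what is moved stays moved. The work goes in short steps, Python scripts to look and compute and a shell command to move; the robot and the scene stay as the last step left them, time stands still between calls to the robot, and variables do not carry over. Pictures are saved under pics/ and viewed, about 8 in all and at most 12, crops included, and the job is handed in when it is done.

```bash
mkdir -p pics; ls
python3 - <<'E'
from rig import *
import cv2
for n in("scene","top"):
    cv2.imwrite(f"pics/{n}0.png",grab_frame(n)[:,:,::-1]); c=get_calibration(n); print(n,c)
s=state();print(s, tip_reach)
E
```

```text
pics
scene {'mtx': array([[480.74994348,   0.        , 327.07240558],
       [  0.        , 480.74994348, 241.67205696],
       [  0.        ,   0.        ,   1.        ]]), 'k1': -0.017011981391174515, 'T': array([[ 3.21074075e-01,  7.78001428e-01, -5.40023348e-01,
         1.09050662e+03],
       [ 9.47030356e-01, -2.59718151e-01,  1.88891468e-01,
        -2.11629896e+02],
       [ 6.70396594e-03, -5.72066657e-01, -8.20179734e-01,
         8.89175469e+02],
       [ 0.00000000e+00,  0.00000000e+00,  0.00000000e+00,
         1.00000000e+00]])}
top {'mtx': array([[485.23658786,   0.        , 320.71352073],
       [  0.        , 485.23658786, 242.61754634],
       [  0.        ,   0.        ,   1.        ]]), 'k1': -0.004765426557713256, 'T': array([[-2.00525425e-02, -9.88636184e-01,  1.48984531e-01,
         4.03142484e+02],
       [-9.99794509e-01,  2.02715682e-02, -4.84347672e-05,
        -4.20199076e+01],
       [-2.97226573e-03, -1.48954888e-01, -9.88839525e-01,
         1.16725360e+03],
       [ 0.00000000e+00,  0.00000000e+00,  0.00000000e+00,
         1.00000000e+00]])}
{'t': 0.1, 'joint_positions': array([-69.99261108,  24.93130254,   1.4305713 ,  90.18341594,
        -0.66584912,  64.97345451,  -4.30249247]), 'qvel': array([-0.02300635, -0.04466687, -0.01156061, -0.26601111,  0.02443561,
        0.13928616, -0.06604808]), 'joint_torque': array([ 3.41096595e-03, -6.71745443e+01,  1.02827489e+00, -3.16903460e+01,
        1.58605759e-02,  7.03656580e-03,  4.67764664e-06]), 'tool_pos': array([272.71340941, 561.89005843, 247.62009292]), 'orientation': array([-1.79920369e+02,  6.03199089e-03,  1.54110282e+02]), 'ft_force': array([ 0.61464367, -0.02811705,  0.20249343]), 'wrist_torque': array([-0.0190457 , -0.032886  , -0.02597842]), 'width': 85.43493917495657} 17.0
```

View pics/scene0.png

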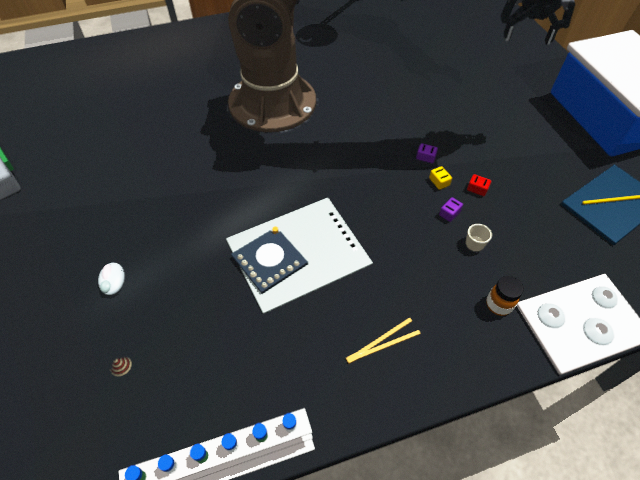

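View pics/top0.png

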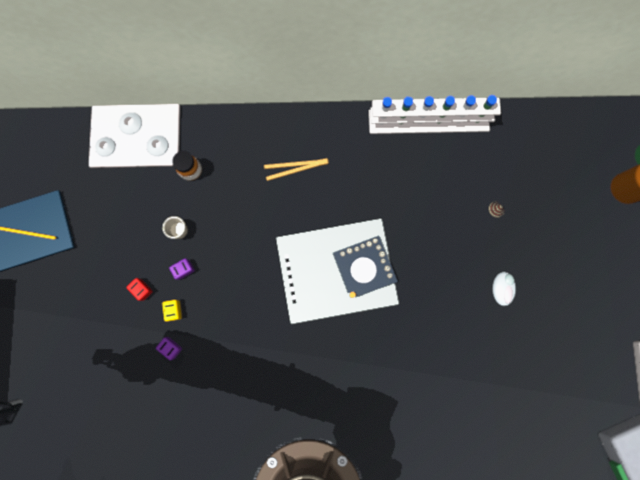

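The scene view shows the plate on the board around (270,258), the peg at about (275,230) and the yellow weight at (440,178). In the top view the plate is at (364,268), the peg at (352,294) and the yellow weight at (172,310), with purple and red decoys close by. I'll enlarge crops next.

```bash
python3 - <<'E'
import cv2,numpy as np
t=cv2.imread("pics/top0.png");s=cv2.imread("pics/scene0.png")
a=cv2.resize(t[210:330,270:410],None,fx=4,fy=4,interpolation=cv2.INTER_CUBIC) #560x480
b=cv2.resize(t[280:340,140:200],(240,240),interpolation=cv2.INTER_CUBIC)
c=cv2.resize(s[150:210,415:475],(240,240),interpolation=cv2.INTER_CUBIC)
cv2.imwrite("pics/crop1.png",np.hstack([a,np.vstack([b,c])]))
E
cat > h.py <<'E'
import numpy as np,cv2
from rig import *
def ray(n,u,v):
    c=get_calibration(n);K=c["mtx"];d=np.array([(u-K[0,2])/K[0,0],(v-K[1,2])/K[1,1]])
    p=d.copy()
    for _ in range(10): p=d/(1+c["k1"]*(p@p))
    T=c["T"];return T[:3,3],T[:3,:3]@np.r_[p,1]
def w(n,u,v,z):
    o,d=ray(n,u,v);return o+d*(z-o[2])/d[2]
def px(n,P):
    c=get_calibration(n);T=c["T"];q=T[:3,:3].T@(np.asarray(P,float)-T[:3,3]);p=q[:2]/q[2]
    p=p*(1+c["k1"]*(p@p));K=c["mtx"];return p*K[0,0]+K[:2,2]
E
```

```text
(no output)
```

View pics/crop1.png

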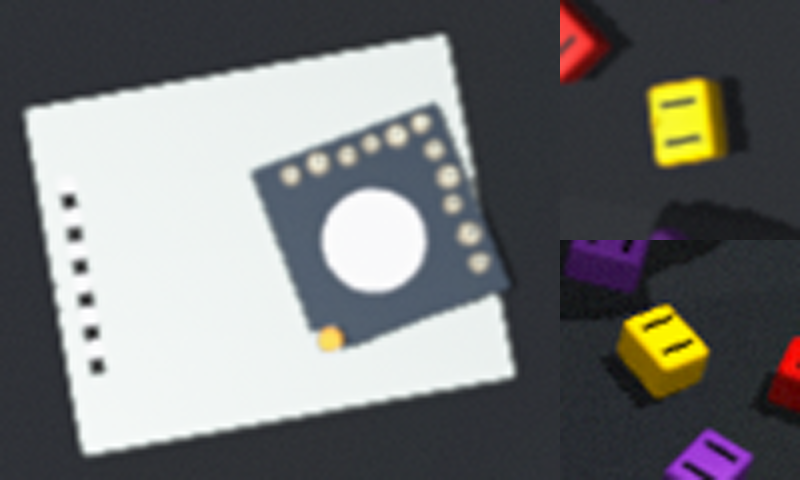

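```bash
cat > fit.py <<'E'
from h import *
from scipy.optimize import least_squares as ls
def fit(n,loc,uv,z,x0):
    def f(p):
        c,s=np.cos(p[2]),np.sin(p[2]);return np.concatenate([px(n,[p[0]+c*a-s*b,p[1]+s*a+c*b,z])-q for (a,b),q in zip(loc,uv)])
    r=ls(f,x0,x_scale=[1,1,.01]);return r.x*[1,1,57.29578],np.round(r.fun,1)
E
python3 - <<'E'
from fit import *
off=lambda L,o:[(a/4+o[0],b/4+o[1]) for a,b in L]
o=(270,210)
print(fit("top",[(170,155),(170,-105),(-40,-105),(-40,155)],off([(24,108),(447,34),(515,377),(83,455)],o),6,[350,-100,0.1]))
print("peg",w("top",*off([(330,337)],o)[0],24))
print(fit("top",[(111.5,111.5),(111.5,-8.5),(-8.5,111.5)],off([(437,103),(510,287),(251,173)],o),16,[350,-100,-0.3]))
print("disc",w("top",*off([(374,240)],o)[0],16))
ow=(140-140,280);W=[(a-560,b) for a,b in[(650,87),(712,80),(718,160),(657,166)]]
print(fit("top",[(23,17),(23,-17),(-23,-17),(-23,17)],off(W,(140,280)),30,[320,250,0.1]))
# scene weight top face
S=[(a-560,b-240) for a,b in[(665,305),(708,349),(664,374),(620,342)]]
print([w("scene",*p,30).round(0) for p in off(S,(415,150))])
print([w("top",*p,30).round(0) for p in off(W,(140,280))])
for nm,n,u,v,z in[("red","top",138,290,15),("purp1","top",181,269,15),("purp2","top",168,349,15),("cruc","top",175,228,20),("jar","top",187,166,40)]:print(nm,w(n,u,v,z).round())
E
```

```text
(array([ 449.85663899, -114.24939564,    8.95209044]), array([ 0.3,  0.2, -0.2,  0.2, -0.1, -0.1, -0. , -0.2]))
peg [ 451.45523811 -114.13824752   24.        ]
(array([ 448.56941618, -115.23382939,  -70.33775586]), array([-0.2, -0.3,  0.4,  0.4, -0.3, -0.2]))
disc [ 508.65707972 -142.50705491   16.        ]
(array([421.41798328, 308.91784548,   5.73196735]), array([ 0.6,  0. , -0.4,  0. , -0.4, -0.2,  0.2,  0.1]))
[array([400., 325.,  30.]), array([441., 333.,  30.]), array([451., 299.,  30.]), array([419., 285.,  30.])]
[array([443., 329.,  30.]), array([446., 293.,  30.]), array([400., 289.,  30.]), array([397., 324.,  30.])]
red [472. 393.  15.]
purp1 [520. 292.  15.]
purp2 [334. 318.  15.]
cruc [619. 308.  20.]
jar [766. 276.  40.]
```

```bash
cat > arc.py <<'E'
import numpy as np
P=np.array([450.3,-114.4])
def tcp(th,px_=122.5,py_=88):
    a=np.deg2rad(th);c,s=np.cos(a),np.sin(a);return P+[c*px_-s*py_,s*px_+c*py_]
E
python3 - <<'E'
from arc import *
print("standoff",tcp(-70.3,140).round(1),"contact",tcp(-70.3).round(1))
th=np.linspace(-70.3,8.95-8,29);p=np.array([tcp(t) for t in th])
print(th[1]-th[0],np.deg2rad(th[1]-th[0]));print(np.diff(p,axis=0).round(1).tolist());print(p[::8].round(1).tolist())
E
```

```text
standoff [ 580.3 -216.5] contact [ 574.4 -200.1]
2.544642857142861 0.044412396144498635
[[3.7, 5.6], [3.4, 5.8], [3.2, 5.9], [2.9, 6.0], [2.6, 6.2], [2.4, 6.3], [2.1, 6.4], [1.8, 6.5], [1.5, 6.5], [1.2, 6.6], [0.9, 6.6], [0.6, 6.7], [0.3, 6.7], [0.0, 6.7], [-0.3, 6.7], [-0.6, 6.7], [-0.9, 6.6], [-1.2, 6.6], [-1.4, 6.5], [-1.7, 6.5], [-2.0, 6.4], [-2.3, 6.3], [-2.6, 6.2], [-2.9, 6.1], [-3.1, 5.9], [-3.4, 5.8], [-3.6, 5.6], [-3.9, 5.5]]
[[574.4, -200.1], [596.5, -151.5], [600.3, -98.4], [585.3, -47.2]]
```

```bash
python3 -m inch '[[[0.0128,-0.0325,-0.004,0,0,-0.05,0],[0.0128,-0.0325,-0.004,0,0,-0.05,0],[0.0128,-0.0325,-0.004,0,0,-0.05,0],[0.0128,-0.0325,-0.004,0,0,-0.05,0],[0.0128,-0.0325,-0.004,0,0,-0.05,0],[0.0128,-0.0325,-0.004,0,0,-0.05,0],[0.0128,-0.0325,-0.004,0,0,-0.05,0],[0.0128,-0.0325,-0.004,0,0,-0.05,0]]]'
python3 -m inch '[[[0.0128,-0.0325,-0.004,0,0,-0.047,0],[0.0128,-0.0325,-0.004,0,0,-0.047,0],[0.0128,-0.0325,-0.004,0,0,-0.047,0],[0.0128,-0.0325,-0.004,0,0,-0.047,0],[0.0128,-0.0325,-0.004,0,0,-0.047,0],[0.0128,-0.0325,-0.004,0,0,-0.047,0],[0.0128,-0.0325,-0.004,0,0,-0.047,0],[0.0128,-0.0325,-0.004,0,0,-0.047,0]]]'
python3 -m inch '[[[0.0128,-0.0325,-0.004,0,0,0,0],[0.0128,-0.0325,-0.004,0,0,0,0],[0.0128,-0.0325,-0.004,0,0,0,0],[0.0128,-0.0325,-0.004,0,0,0,0],[0.0128,-0.0325,-0.004,0,0,0,0],[0.0128,-0.0325,-0.004,0,0,0,0],[0.0128,-0.0325,-0.004,0,0,0,0],[0.0128,-0.0325,-0.004,0,0,0,0]]]'
```

```text
t: 0.77
tool_pos: [375.4, 300.5, 216.0]
orientation: [-180.0, -0.0, 131.1]
ft_force: [1.7, 0.4, 0.2]
width: -0.0
t: 1.43
tool_pos: [477.8, 40.6, 184.1]
orientation: [-180.0, -0.0, 109.5]
ft_force: [0.8, 0.0, -0.3]
width: 0.1
t: 2.1
tool_pos: [580.3, -219.2, 151.7]
orientation: [-180.0, -0.0, 109.7]
ft_force: [-0.0, 0.5, 0.2]
width: 0.3
```

```bash
python3 -m inch '[[[0,0,-0.02,0,0,0,0],[0,0,-0.02,0,0,0,0],[0,0,-0.02,0,0,0,0],[0,0,-0.02,0,0,0,0],[0,0,-0.02,0,0,0,0],[0,0,-0.015,0,0,0,0],[0,0,-0.0095,0,0,0,0],[0,0,0,0,0,0,0]]]'
python3 - <<'E'
from h import *
s=grab_frame("scene")[:,:,::-1]
a=cv2.resize(s[190:315,220:380],None,fx=5,fy=4.8,interpolation=cv2.INTER_CUBIC)
a=cv2.resize(s[195:310,222:382],None,fx=5,fy=5,interpolation=cv2.INTER_CUBIC)
cv2.imwrite("pics/scene1.png",a)
E
```

```text
t: 2.77
tool_pos: [578.7, -217.1, 25.6]
orientation: [-179.8, -0.1, 109.7]
ft_force: [1.0, -0.3, -0.1]
width: -0.2
```

View pics/scene1.png

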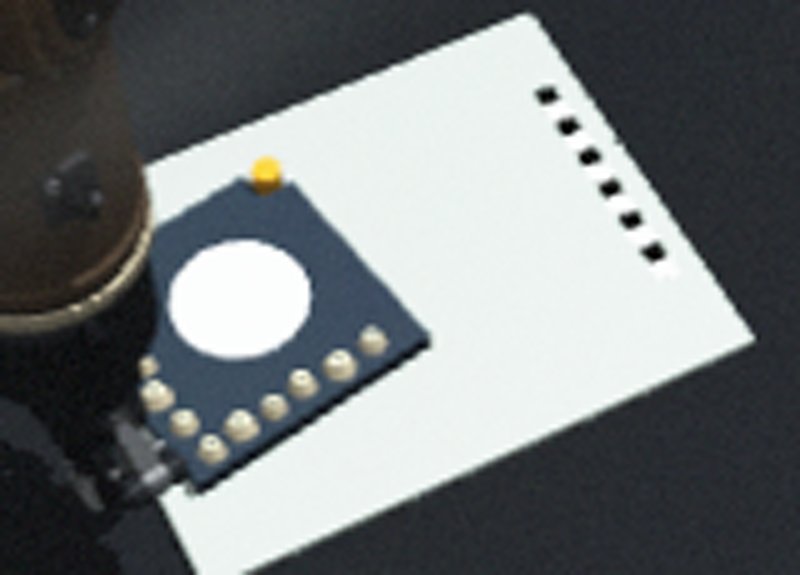

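The close-up shows the peg at (267,173), the pushing corner at (198,490), the plate's right corner at (430,340), and the fingers by the edge at about (150,480). The plate is about 79° clockwise of square, which is more than the 0.4–0.8 rad stated. It still has to turn counter-clockwise, so I'll start the push.

```bash
python3 -m inch '[[[-0.0015,0.004,0.001,0,0,0,0],[-0.0015,0.004,0,0,0,0,0],[-0.0015,0.004,0,0,0,0,0],[-0.001,0.003,0,0,0,0,0],[-0.0005,0.002,0,0,0,0,0],[0,0,0,0,0,0,0],[0,0,0,0,0,0,0],[0,0,0,0,0,0,0]]]'
python3 -m inch '[[[0.0037,0.0056,0,0,0,0.0444,0],[0.0034,0.0058,0,0,0,0.0444,0],[0.0032,0.0059,0,0,0,0.0444,0],[0.0029,0.006,0,0,0,0.0444,0],[0.0026,0.0062,0,0,0,0.0444,0],[0.0024,0.0063,0,0,0,0.0444,0],[0.0021,0.0064,0,0,0,0.0444,0],[0.0018,0.0065,0,0,0,0.0444,0]]]'
python3 - <<'E'
from arc import *
from rig import state
import time
s=state();print(s['tool_pos'],s['ft_force'],s['wrist_torque'],tcp(-70.3+8*2.545))
E
```

```text
t: 3.48
tool_pos: [574.2, -200.9, 29.0]
orientation: [180.0, 0.0, 109.6]
ft_force: [0.3, 0.8, 0.6]
width: -0.1
t: 4.15
tool_pos: [596.5, -151.3, 28.9]
orientation: [180.0, 0.0, 130.3]
ft_force: [1.3, -1.2, 0.5]
width: 0.0
[ 596.53549285 -151.2654136    28.856823  ] [ 1.2729378  -1.24189461  0.54091382] [-0.28867008 -0.17334445  0.00422264] [ 596.49234747 -151.52206274]
```

```bash
python3 -m inch '[[[0.0015,0.0065,-0.001,0,0,0.0444,0],[0.0012,0.0066,-0.001,0,0,0.0444,0],[0.0009,0.0066,0,0,0,0.0444,0],[0.0006,0.0067,0,0,0,0.0444,0],[0.0003,0.0067,0,0,0,0.0444,0],[0,0.0067,0,0,0,0.0444,0],[-0.0003,0.0067,0,0,0,0.0444,0],[-0.0006,0.0067,0,0,0,0.0444,0]]]'
python3 - <<'E'
from h import *
s=grab_frame("top")[:,:,::-1]
cv2.imwrite("pics/top2.png",cv2.resize(s[210:330,270:430],None,fx=5,fy=5,interpolation=cv2.INTER_CUBIC))
E
```

```text
t: 4.82
tool_pos: [600.6, -97.7, 27.0]
orientation: [179.9, 0.1, 150.6]
ft_force: [5.7, -0.3, -0.6]
width: 0.2
```

View pics/top2.png

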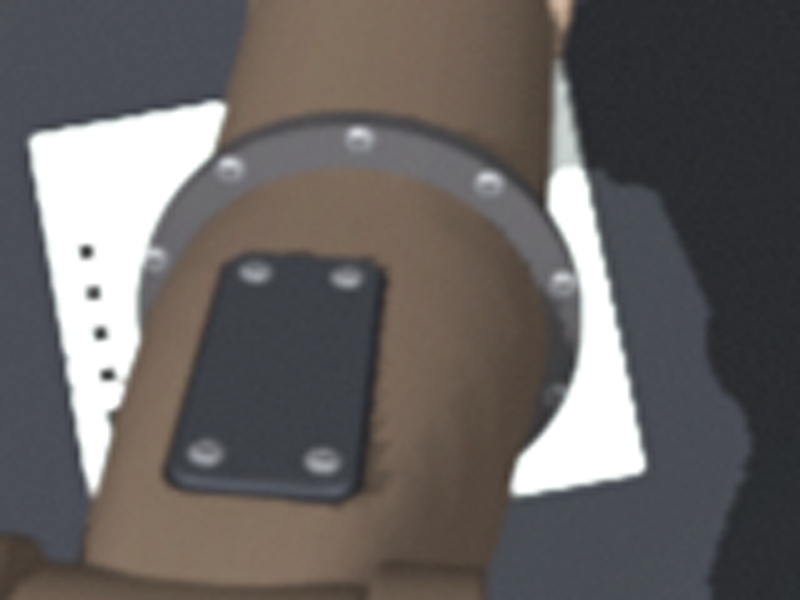

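The arm hides the plate in the top view, so I'll use the scene camera.

Run:
```python
from h import *
s=grab_frame("scene")[:,:,::-1]
cv2.imwrite("pics/scene3.png",cv2.resize(s[195:310,222:382],None,fx=5,fy=5,interpolation=cv2.INTER_CUBIC))
```

```text
(no output)
```

View pics/scene3.png

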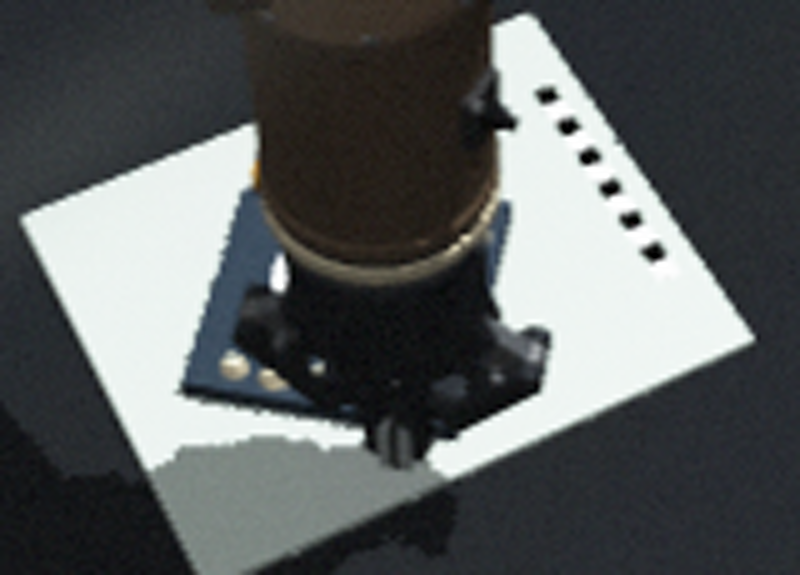

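The plate is turning with the fingers. Its corner is now at (185,392) in the crop and the peg is just visible at (257,175). I'll check the angle and lay out the rest of the arc.

Run:
```python
from h import *; from arc import *
q=w("scene",222+185/5,195+388/5,16);print(q)
d=q[:2]-P;print(np.hypot(*d),np.degrees(np.arctan2(d[1],d[0]))-np.degrees(np.arctan2(-8.5,111.5)),"cmd",-70.3+16*2.5446)
# scene calibration offset check on board corners
for (u,v),b in[((530,12),(-40,155)),((754,340),(170,155)),((22,217),(-40,-105))]:
    a=np.deg2rad(8.95);c,s=np.cos(a),np.sin(a);print(w("scene",222+u/5,195+v/5,6)[:2].round(1),(np.array([449.86,-114.25])+[c*b[0]-s*b[1],s*b[0]+c*b[1]]).round(1))
th=np.linspace(-70.3+16*2.5446,8.95,25)
th=np.r_[np.linspace(-29.59,4.95,15),np.linspace(4.95,8.95,9)[1:]]
p=np.array([tcp(t) for t in th]);print(np.diff(th).round(2),np.deg2rad(np.diff(th)).round(4));print(np.diff(p,axis=0).round(1).tolist(),p[-1])
```

```text
[ 545.56940314 -172.92997555   16.        ]
111.81241975472913 -27.205609799475532 cmd -29.586399999999998
[387.3  35.4] [386.2  32.6]
[594.   67.9] [593.7  65.3]
[ 428.8 -220.1] [ 426.7 -224.2]
[2.47 2.47 2.47 2.47 2.47 2.47 2.47 2.47 2.47 2.47 2.47 2.47 2.47 2.47
 0.5  0.5  0.5  0.5  0.5  0.5  0.5  0.5 ] [0.0431 0.0431 0.0431 0.0431 0.0431 0.0431 0.0431 0.0431 0.0431 0.0431
 0.0431 0.0431 0.0431 0.0431 0.0087 0.0087 0.0087 0.0087 0.0087 0.0087
 0.0087 0.0087]
[[-0.8, 6.4], [-1.1, 6.4], [-1.4, 6.3], [-1.7, 6.3], [-1.9, 6.2], [-2.2, 6.1], [-2.4, 6.0], [-2.7, 5.9], [-3.0, 5.8], [-3.2, 5.7], [-3.4, 5.5], [-3.7, 5.4], [-3.9, 5.2], [-4.1, 5.0], [-0.9, 1.0], [-0.9, 1.0], [-0.9, 1.0], [-0.9, 1.0], [-0.9, 1.0], [-0.9, 1.0], [-0.9, 0.9], [-0.9, 0.9]] [557.61812004  -8.41381642]
```

```bash
python3 -m inch '[[[-0.0008,0.0064,0,0,0,0.043,0],[-0.0011,0.0064,0,0,0,0.043,0],[-0.0014,0.0063,0,0,0,0.043,0],[-0.0017,0.0063,0,0,0,0.043,0],[-0.0019,0.0062,0,0,0,0.043,0],[-0.0022,0.0061,0,0,0,0.043,0],[-0.0024,0.006,0,0,0,0.043,0],[-0.0027,0.0059,0,0,0,0.043,0]]]'
python3 -m inch '[[[-0.003,0.0058,0,0,0,0.043,0],[-0.0032,0.0057,0,0,0,0.043,0],[-0.0034,0.0055,0,0,0,0.043,0],[-0.0037,0.0054,0,0,0,0.043,0],[-0.002,0.0026,0,0,0,0.0215,0],[0,0,0,0,0,0,0],[0,0,0,0,0,0,0],[0,0,0,0,0,0,0]]]'
python3 - <<'E'
from h import *;from arc import *
print(state()['tool_pos'],state()['orientation'],tcp(state()['orientation'][2]-180))
s=grab_frame("scene")[:,:,::-1]
cv2.imwrite("pics/scene4.png",cv2.resize(s[195:310,222:382],None,fx=5,fy=5,interpolation=cv2.INTER_CUBIC))
E
```

```text
t: 5.58
tool_pos: [585.8, -47.9, 27.0]
orientation: [180.0, 0.0, 170.4]
ft_force: [4.9, 2.0, 0.4]
width: 0.2
t: 6.25
tool_pos: [569.9, -23.8, 26.8]
orientation: [180.0, -0.0, -178.8]
ft_force: [2.8, 2.3, 0.5]
width: -0.2
[569.85499448 -23.81975608  26.75337349] [ 1.79986761e+02 -3.97002392e-02 -1.78777857e+02] [570.89519917 -23.80724126]
```

View pics/scene4.png

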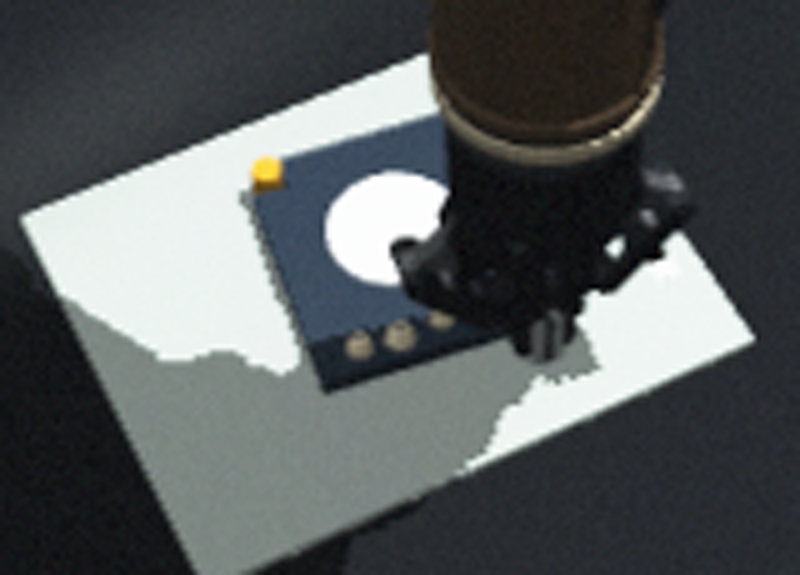

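The plate is nearly square: peg at (267,173), near corner at (325,380), fingers at (545,335). I'll back off for a clear view and measure the angle with line fits.

```bash
python3 -m inch '[[[0.008,0,0,0,0,0,0],[0.012,0,0,0,0,0,0],[0,0,0.02,0,0,0,0],[0,0,0.03,0,0,0,0],[0,0.03,0.03,0,0,0,0],[0,0.035,0.02,0,0,0,0],[0,0.04,0,0,0,0,0],[0,0.04,0,0,0,0,0]]]'
python3 -m inch '[[[0,0.04,0,0,0,0,0],[0,0.04,0,0,0,0,0],[0,0.04,0,0,0,0,0],[0,0.035,0,0,0,0,0],[0,0.02,0,0,0,0,0],[0,0,0,0,0,0,0],[0,0,0,0,0,0,0],[0,0,0,0,0,0,0]]]'
python3 - <<'E'
from h import *
for n in("top","scene"):
    cv2.imwrite(f"pics/{n}5.png",grab_frame(n)[:,:,::-1])
t=cv2.imread("pics/top5.png")
cv2.imwrite("pics/top5c.png",cv2.resize(t[210:330,270:410],None,fx=5,fy=5,interpolation=cv2.INTER_CUBIC))
E
```

```text
t: 6.97
tool_pos: [590.9, 120.5, 127.8]
orientation: [-180.0, 0.1, -179.0]
ft_force: [1.2, 0.1, -0.4]
width: 0.1
t: 7.63
tool_pos: [590.4, 293.4, 125.7]
orientation: [-179.9, -0.1, -178.9]
ft_force: [-0.3, 0.1, 1.1]
width: -0.3
```

View pics/top5c.png

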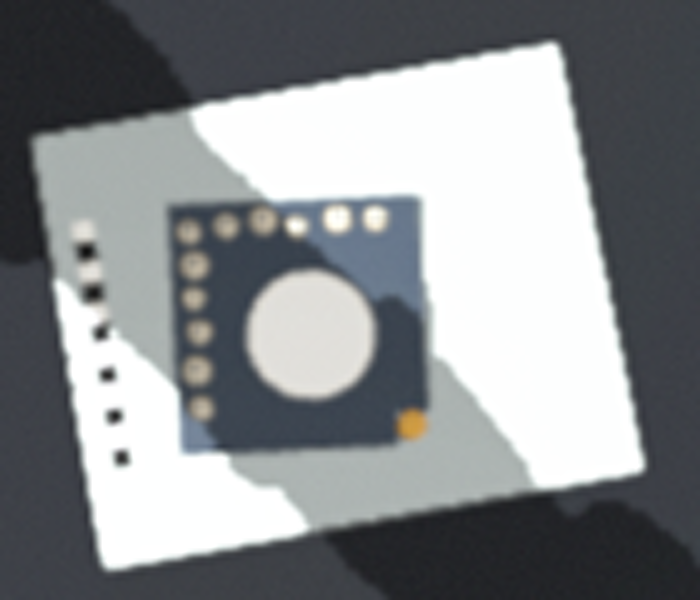

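The top view is clear: peg at (411,424), plate corners at (168,207), (418,198), (182,450), and scale squares along (86,250)–(122,457). The plate is still a few degrees short. I'll measure that by sub-pixel edge fits.

```bash
cat > ang.py <<'E'
from h import *
from scipy.ndimage import map_coordinates as mc
def edge(g,n,A,B,z,h=5,trim=.12):
    # A,B world xy ends; search +-h mm across; returns direction angle (mod 90 handled by caller), offset, rms
    A,B=np.array(A),np.array(B);d=(B-A)/np.linalg.norm(B-A);m=np.array([-d[1],d[0]]);t=np.linspace(-h,h,81);pts=[]
    for f in np.linspace(trim,1-trim,60):
        q=A+(B-A)*f;uv=np.array([px(n,[*(q+m*k),z]) for k in t])
        pr=cv2.GaussianBlur(mc(g,[uv[:,1],uv[:,0]],order=1)[None],(0,0),6)[0];gr=np.abs(np.gradient(pr));i=gr.argmax()
        if 4<i<76 and gr[i]>.8: pts.append((f*np.linalg.norm(B-A),t[i]))
    P=np.array(pts);k=np.ones(len(P),bool)
    for _ in range(5):
        c=np.polyfit(P[k,0],P[k,1],1);r=P[:,1]-np.polyval(c,P[:,0]);k=np.abs(r)<max(.5,2*np.std(r[k]))
    return np.degrees(np.arctan2(d[1],d[0])+np.arctan(c[0])),np.polyval(c,np.linalg.norm(B-A)/2),np.std(r[k]),k.sum()
def rect(g,n,o,th,xs,ys,z,trim=.12):
    a=np.deg2rad(th);R=np.array([[np.cos(a),-np.sin(a)],[np.sin(a),np.cos(a)]]);W=lambda x,y:np.array(o)+R@[x,y]
    for nm,p,q,off in[("x+",(xs[1],ys[0]),(xs[1],ys[1]),90),("x-",(xs[0],ys[0]),(xs[0],ys[1]),90),("y+",(xs[0],ys[1]),(xs[1],ys[1]),0),("y-",(xs[0],ys[0]),(xs[1],ys[0]),0)]:
        e=edge(g,n,W(*p),W(*q),z,trim=trim);print(n,nm,"ang %.2f off %.2f rms %.2f n %d"%(e[0]-off,*e[1:]))
def run(tag,th,o=(450.3,-114.4)):
    for n in("top",):
        g=cv2.imread(f"pics/{n}{tag}.png")[:,:,2].astype(np.float32)
        print("board");rect(g,n,(449.9,-114.2),8.95,(-40,170),(-105,155),6,.05)
        print("plate");rect(g,n,o,th,(-8.5,111.5),(-8.5,111.5),16,.18)
E
python3 -c "
from ang import *
run('5',2)"
```

```text
boardTraceback (most recent call last):
  File "<string>", line 3, in <module>
    run('5',2)
    ~~~^^^^^^^
  File "ang.py", line 21, in run
    print("board");rect(g,n,(449.9,-114.2),8.95,(-40,170),(-105,155),6,.05)
                   ~~~~^^^^^^^^^^^^^^^^^^^^^^^^^^^^^^^^^^^^^^^^^^^^^^^^^^^^
  File "ang.py", line 17, in rect
    e=edge(g,n,W(*p),W(*q),z,trim=trim);print(n,nm,"ang %.2f off %.2f rms %.2f n %d"%(e[0]-off,*e[1:]))
  File "ang.py", line 7, in edge
    q=A+(B-A)*f;uv=np.array([px(n,[*(q+m*k),z]) for k in t])
                             ~~^^^^^^^^^^^^^^^^
  File "h.py", line 11, in px
    c=get_calibration(n);T=c["T"];q=T[:3,:3].T@(np.asarray(P,float)-T[:3,3]);p=q[:2]/q[2]
ValueError: time passes only in moves, steps and waits
```

```bash
sed -i '2a import functools, rig\n@functools.lru_cache\ndef get_calibration(n): return rig.get_calibration(n)' h.py
python3 -c "
from ang import *
run('5',2)"
```

```text
board
top x+ ang 9.43 off -1.69 rms 0.41 n 56
top x- ang 9.32 off -0.30 rms 0.45 n 56
top y+ ang 8.71 off 1.97 rms 0.32 n 49
top y- ang 9.11 off 0.01 rms 0.47 n 60
plate
top x+ ang -0.45 off 0.38 rms 0.18 n 50
top x- ang 1.89 off -0.43 rms 0.40 n 60
top y+ ang 3.04 off -0.35 rms 0.40 n 51
top y- ang 1.03 off 0.37 rms 0.59 n 48
```

```bash
python3 -m inch '[[[0,-0.04,0,0,0,0,0],[0,-0.04,0,0,0,0,0],[0,-0.04,0,0,0,0,0],[0,-0.04,0,0,0,0,0],[0,-0.04,0,0,0,0,0],[0,-0.04,0,0,0,0,0],[0,-0.04,-0.02,0,0,0,0],[0,-0.037,-0.03,0,0,0,0]]]'
python3 -m inch '[[[0,0,-0.03,0,0,0,0],[0,0,-0.018,0,0,0,0],[-0.004,0,-0.001,0,0,0,0],[-0.006,0,0,0,0,0,0],[-0.005,0,0,0,0,0,0],[-0.003,0,0,0,0,0,0],[0,0,0,0,0,0,0],[0,0,0,0,0,0,0]]]'
```

```text
t: 8.4
tool_pos: [591.6, -19.2, 83.5]
orientation: [-179.9, 0.3, -179.1]
ft_force: [0.5, -0.2, -0.7]
width: 0.0
t: 9.07
tool_pos: [572.8, -14.1, 33.6]
orientation: [180.0, 0.1, -178.8]
ft_force: [0.1, 0.2, -0.0]
width: -0.4
```

```bash
python3 -m inch '[[[0.002,-0.005,0,0,0,0,0],[0,-0.0047,-0.0033,0,0,0,0],[0,0,-0.0033,0,0,0,0],[-0.002,0,0,0,0,0,0],[-0.0015,0,0,0,0,0,0],[0,0,0,0,0,0,0],[0,0,0,0,0,0,0],[0,0,0,0,0,0,0]]]'
python3 -m inch '[[[-0.0014,0.002,0,0,0,0.018,0],[-0.0016,0.002,0,0,0,0.018,0],[-0.0017,0.0022,0,0,0,0.018,0],[-0.0017,0.0022,0,0,0,0.018,0],[-0.0017,0.002,0,0,0,0.018,0],[-0.0017,0.002,0,0,0,0.018,0],[-0.0015,0.0015,0,0,0,0.015,0],[0,0,0,0,0,0,0]]]'
python3 -m inch '[[[-0.0003,0.0003,0,0,0,0.003,0],[0,0,0,0,0,0,0],[0,0,0,0,0,0,0],[0,0,0,0,0,0,0],[0,0,0,0,0,0,0],[0,0,0,0,0,0,0],[0,0,0,0,0,0,0],[0,0,0,0,0,0,0]]]'; python3 -c "
from arc import *
for t in(8,8.5,9,9.1):print(t,tcp(t))"
```

```text
t: 9.73
tool_pos: [570.9, -23.9, 25.9]
orientation: [180.0, 0.0, -178.8]
ft_force: [-0.1, -0.3, -0.7]
width: 0.3
t: 10.4
tool_pos: [559.2, -9.7, 25.9]
orientation: [180.0, -0.0, -171.7]
ft_force: [-0.2, 0.2, 0.3]
width: 0.0
t: 11.07
tool_pos: [559.2, -9.9, 25.8]
orientation: [180.0, 0.0, -171.6]
ft_force: [0.2, 0.8, 0.3]
width: 0.2
8 [559.36060554 -10.20770508]
8.5 [558.44721508  -9.25995116]
9 [557.5255888   -8.32020406]
9.1 [557.34028141  -8.13322177]
```

```bash
python3 -m inch '[[[0.008,0,0,0,0,0,0],[0.012,0,0,0,0,0,0],[0,0,0.02,0,0,0,0],[0,0,0.03,0,0,0,0],[0,0.03,0.03,0,0,0,0],[0,0.035,0.02,0,0,0,0],[0,0.04,0,0,0,0,0],[0,0.04,0,0,0,0,0]]]'
python3 -m inch '[[[0,0.04,0,0,0,0,0],[0,0.04,0,0,0,0,0],[0,0.04,0,0,0,0,0],[0,0.04,0,0,0,0,0],[0,0.04,0,0,0,0,0],[0,0.04,0,0,0,0,0],[0,0.03,0,0,0,0,0],[0,0,0,0,0,0,0]]]'
python3 - <<'E'
from ang import *
for n in("top","scene"):
    cv2.imwrite(f"pics/{n}6.png",grab_frame(n)[:,:,::-1])
t=cv2.imread("pics/top6.png");s=cv2.imread("pics/scene6.png")
a=cv2.resize(t[235:310,295:370],(400,400),interpolation=cv2.INTER_CUBIC);b=cv2.resize(s[205:290,265:350],(400,400),interpolation=cv2.INTER_CUBIC)
cv2.imwrite("pics/c6.png",np.hstack([a,b]))
run('6',8)
E
```

```text
t: 11.73
tool_pos: [580.6, 135.7, 127.2]
orientation: [180.0, 0.2, -171.7]
ft_force: [1.2, 0.5, -0.9]
width: 0.2
t: 12.4
tool_pos: [576.1, 413.9, 124.8]
orientation: [179.7, -0.1, -171.1]
ft_force: [-1.1, 0.7, -0.8]
width: 0.2
board
top x+ ang 9.09 off -1.29 rms 0.35 n 60
top x- ang 9.01 off -0.47 rms 0.26 n 49
top y+ ang 9.09 off 1.33 rms 0.43 n 59
top y- ang 9.07 off 0.35 rms 0.40 n 59
plate
top x+ ang 8.29 off 0.38 rms 0.41 n 59
top x- ang 8.37 off -0.31 rms 0.35 n 57
top y+ ang 8.31 off 0.47 rms 0.29 n 48
top y- ang 7.35 off -1.84 rms 0.54 n 60
```

View pics/c6.png

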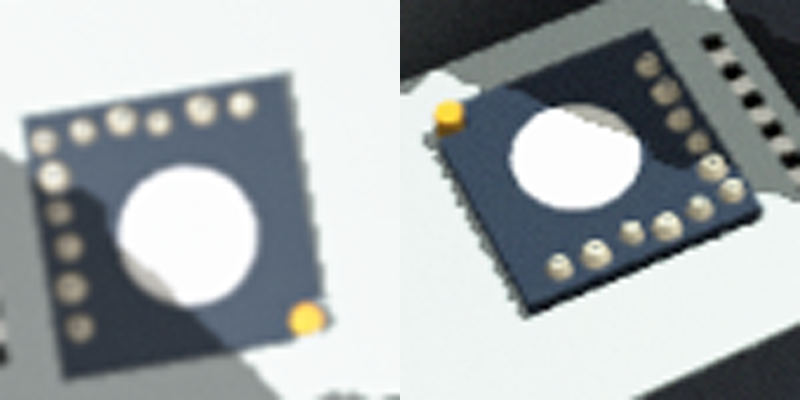

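Left half, top view: the peg at (307,320) sits in the notch corner and the plate's edges look close to the board's. Right half, scene view: peg at (449,117), plate edge parallel to the scale squares. The fits give board 9.07° and plate about 8.3°, matching the tool's 8.4°. One more 0.7° nudge.

```bash
python3 -m inch '[[[0,-0.03,0,0,0,0,0],[0,-0.036,0,0,0,0,0],[0,-0.036,0,0,0,0,0],[0,-0.036,0,0,0,0,0],[0,-0.036,0,0,0,0,0],[0,-0.036,0,0,0,0,0],[0,-0.036,0,0,0,0,0],[0,-0.036,0,0,0,0,0]]]'
python3 -m inch '[[[0,-0.036,0,0,0,0,0],[0,-0.036,0,0,0,0,0],[0,-0.036,0,0,0,0,0],[0.002,-0.02,-0.02,0,0,0,0],[0.002,-0.01,-0.03,0,0,0,0],[0,0,-0.025,0,0,0,0],[0,0,0,0,0,0,0],[0,0,0,0,0,0,0]]]'
```

```text
t: 13.17
tool_pos: [578.9, 118.6, 125.5]
orientation: [-179.9, -0.0, -171.8]
ft_force: [0.9, -0.2, -0.5]
width: 0.3
t: 13.83
tool_pos: [581.9, -16.8, 49.7]
orientation: [-180.0, -0.2, -171.7]
ft_force: [-0.1, 0.1, 0.5]
width: 0.0
```

```bash
python3 -m inch '[[[0,0.004,-0.012,0,0,0,0],[0,0.003,-0.011,0,0,0,0],[-0.006,0,0,0,0,0,0],[-0.007,0,0,0,0,0,0],[-0.005,0,0,0,0,0,0],[-0.003,0,0,0,0,0,0],[0,0,0,0,0,0,0],[0,0,0,0,0,0,0]]]'
python3 -m inch '[[[-0.0005,0,0,0,0,0,0],[-0.0005,0.0004,0,0,0,0.003,0],[-0.0005,0.0004,0,0,0,0.003,0],[-0.0005,0.0004,0,0,0,0.004,0],[-0.0003,0.0002,0,0,0,0.003,0],[0,0,0,0,0,0,0],[0,0,0,0,0,0,0],[0,0,0,0,0,0,0]]]'
```

```text
t: 14.5
tool_pos: [562.3, -8.5, 27.8]
orientation: [-180.0, 0.0, -171.6]
ft_force: [0.2, 0.1, -0.0]
width: -0.2
t: 15.17
tool_pos: [559.9, -7.0, 27.2]
orientation: [180.0, -0.0, -170.9]
ft_force: [-0.2, 0.2, -0.1]
width: 0.4
```

```bash
python3 -m inch '[[[-0.0006,0,0,0,0,0,0],[-0.0006,0,0,0,0,0,0],[-0.0005,0,0,0,0,0,0],[-0.0005,0,0,0,0,0,0],[0,0,0,0,0,0,0],[0,0,0,0,0,0,0],[0,0,0,0,0,0,0],[0,0,0,0,0,0,0]]]'
python3 -m inch '[[[0.008,0,0,0,0,0,0],[0.012,0,0,0,0,0,0],[0,0,0.02,0,0,0,0],[0,0,0.03,0,0,0,0],[0,0.03,0.03,0,0,0,0.02],[0,0.035,0.02,0,0,0,0.05],[0,0.036,0,0,0,0,0.07],[0,0.036,0,0,0,0,0.07]]]'
python3 -m inch '[[[-0.015,0.036,0,0,0,0,0.07],[-0.015,0.036,0,0,0,0,0.07],[-0.015,0.036,0,0,0,0,0.07],[-0.015,0.036,0,0,0,0,0.07],[-0.015,0.03,0,0,0,-0.02,0.07],[-0.02,0.005,0,0,0,-0.02,0.07],[-0.02,0,0,0,0,0,0.07],[-0.02,0,0,0,0,0,0.07]]]'
python3 - <<'E'
from ang import *
for n in("top","scene"):
    cv2.imwrite(f"pics/{n}7.png",grab_frame(n)[:,:,::-1])
run('7',9)
t=cv2.imread("pics/top7.png");s=cv2.imread("pics/scene7.png")
print(state()['tool_pos'],state()['orientation'],state()['width'])
a=cv2.resize(t[270:350,130:210],(400,400),interpolation=cv2.INTER_CUBIC);b=cv2.resize(s[205:290,265:350],(400,400),interpolation=cv2.INTER_CUBIC)
cv2.imwrite("pics/c7.png",np.hstack([a,b]))
E
```

```text
t: 15.83
tool_pos: [557.9, -6.8, 27.3]
orientation: [180.0, 0.0, -170.9]
ft_force: [1.8, 1.9, -0.3]
width: -0.1
t: 16.5
tool_pos: [578.9, 130.5, 128.6]
orientation: [180.0, 0.2, -171.0]
ft_force: [0.4, 0.4, -0.6]
width: 48.1
t: 17.17
tool_pos: [441.7, 309.2, 126.5]
orientation: [-180.0, -0.0, -173.1]
ft_force: [-0.6, -1.3, -0.1]
width: 69.7
board
top x+ ang 9.09 off -1.19 rms 0.39 n 60
top x- ang 9.07 off -0.52 rms 0.21 n 51
top y+ ang 9.19 off 1.30 rms 0.39 n 59
top y- ang 9.10 off 0.42 rms 0.39 n 60
plate
top x+ ang 8.76 off 0.01 rms 0.41 n 57
top x- ang 8.60 off -0.85 rms 0.36 n 50
top y+ ang 8.16 off -0.37 rms 0.43 n 51
top y- ang 7.84 off -2.48 rms 0.46 n 60
[439.52116624 308.80923351 126.52421285] [-1.79950575e+02 -1.58267402e-01 -1.72997368e+02] 69.87743082934878
```

Run:
```python
from ang import *
for tag in("6","7"):
    g=cv2.imread(f"pics/scene{tag}.png")[:,:,2].astype(np.float32)
    print("board");rect(g,"scene",(450.9,-111.8),9.05,(-40,170),(-105,155),6,.05)
    print("plate");rect(g,"scene",(451.3,-112),8.8,(-8.5,111.5),(-8.5,111.5),16,.18)
```

```text
board
scene x+ ang 9.12 off 1.29 rms 0.29 n 60
scene x- ang 9.22 off 1.55 rms 0.31 n 47
scene y+ ang 9.10 off 0.25 rms 0.38 n 59
scene y- ang 9.12 off -0.02 rms 0.24 n 60
plate
scene x+ ang 8.57 off -3.27 rms 0.22 n 60
scene x- ang 8.66 off 2.26 rms 0.25 n 54
scene y+ ang 8.59 off -0.57 rms 0.24 n 47
scene y- ang 8.90 off -3.13 rms 0.41 n 53
board
scene x+ ang 9.13 off 1.32 rms 0.28 n 60
scene x- ang 9.17 off 1.55 rms 0.30 n 52
scene y+ ang 9.23 off 0.27 rms 0.32 n 57
scene y- ang 9.14 off -0.02 rms 0.23 n 59
plate
scene x+ ang 8.89 off -2.85 rms 0.27 n 58
scene x- ang 9.15 off 2.65 rms 0.27 n 51
scene y+ ang 8.39 off -0.47 rms 0.36 n 46
scene y- ang 8.73 off -3.17 rms 0.46 n 52
```

View pics/c7.png

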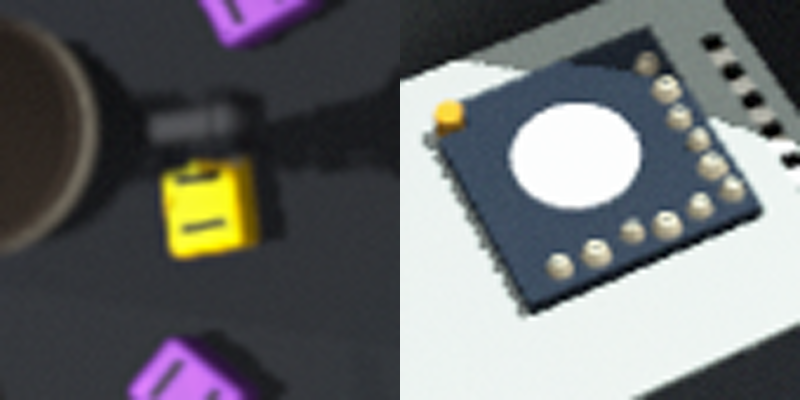

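Left half: the yellow weight lies at about (203,212) in the crop, with the gripper still just beside it. Right half: the plate is square with the scale bar. Both cameras give plate 8.3–8.8° against board 9.1°, so it is within about 0.5°. On to the weight.

```bash
python3 -m inch '[[[-0.006,0,-0.01,0,0,-0.008,0.07],[-0.006,0,-0.015,0,0,-0.008,0.07],[-0.006,0,-0.02,0,0,-0.007,0.07],[0,0,-0.02,0,0,0,0.07],[0,0,-0.016,0,0,0,0.07],[0,0,0,0,0,0,0.07],[0,0,0,0,0,0,0.07],[0,0,0,0,0,0,0.07]]]'
python3 - <<'E'
from h import *
s=grab_frame("scene")[:,:,::-1]
cv2.imwrite("pics/c8.png",cv2.resize(s[120:220,390:520],None,fx=5,fy=5,interpolation=cv2.INTER_CUBIC))
E
```

```text
t: 17.93
tool_pos: [425.6, 308.6, 46.4]
orientation: [180.0, 0.0, -174.5]
ft_force: [-0.0, -0.1, -0.8]
width: 70.0
```

View pics/c8.png

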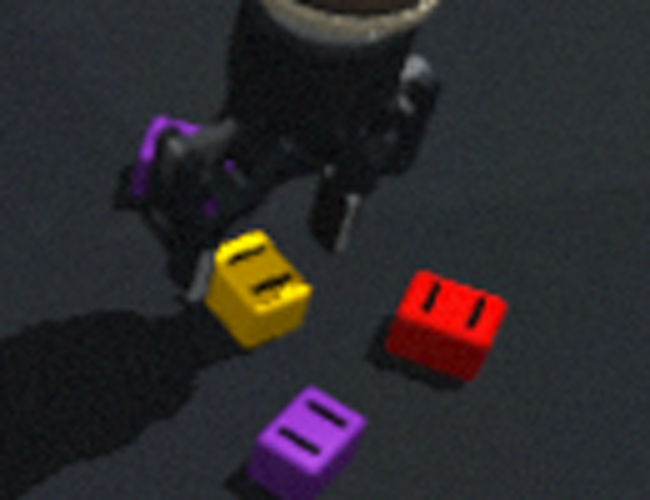

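The fingers straddle the yellow weight at (260,272): pads at about (200,275) and (345,225), with the purple and red blocks clear. Quick numerical check, then descend.

Run:
```python
from h import *
s=cv2.imread("pics/scene0.png");
print(w("scene",442,174.4,30))
t=cv2.imread("pics/top0.png").astype(int);b=t[285:335,150:195]
m=(b[:,:,2]>120)&(b[:,:,1]>100)&(b[:,:,0]<90)
m=cv2.resize((m*255).astype(np.uint8),None,fx=1,fy=1);print(cv2.minAreaRect(cv2.findNonZero(m)))
# predicted silhouette of the box at the fitted pose
def box(x,y,th):
    a=np.deg2rad(th);c,q=np.cos(a),np.sin(a);return np.array([px("top",[x+c*i-q*j,y+q*i+c*j,z]) for i in(-23,23) for j in(-17,17) for z in(0,30)])
P=box(421.4,308.9,5.7)-[150,285];print(cv2.minAreaRect(P.astype(np.float32)))
```

```text
[424.76055748 314.25720848  30.        ]
((20.007694244384766, 25.061538696289062), (21.209938049316406, 15.876444816589355), 82.87498474121094)
((22.87453842163086, 25.765338897705078), (20.683130264282227, 18.384538650512695), 85.59590911865234)
```

```bash
python3 -m inch '[[[-0.001,0.001,-0.005,0,0,0.01,0.07],[-0.0015,0,-0.008,0,0,0.01,0.07],[0,0,-0.008,0,0,0,0.07],[0,0,-0.005,0,0,0,0.07],[0,0,0,0,0,0,0.07],[0,0,0,0,0,0,0.06],[0,0,0,0,0,0,0.05],[0,0,0,0,0,0,0.04]]]'
python3 -m inch '[[[0,0,0,0,0,0,0.036],[0,0,0,0,0,0,0.03],[0,0,0,0,0,0,0.02],[0,0,0,0,0,0,0.01],[0,0,0,0,0,0,0],[0,0,0,0,0,0,0],[0,0,0,0,0,0,0],[0,0,0,0,0,0,0]]]'
```

```text
t: 18.65
tool_pos: [422.4, 309.6, 19.9]
orientation: [180.0, 0.0, -173.4]
ft_force: [-1.1, 2.3, 1.4]
width: 40.5
t: 19.32
tool_pos: [422.6, 310.4, 20.5]
orientation: [179.9, 0.1, -173.3]
ft_force: [-1.3, 2.4, 4.7]
width: 33.5
```

```bash
python3 -m inch '[[[0,0,0.006,0,0,0,0],[0,0,0.015,0,0,0,0],[0,0,0.02,0,0,0,0],[0,0,0.02,0,0,0,0],[0,-0.01,0.015,0,0,0,0],[0,-0.02,0.01,0,0,0.01,0],[0,-0.025,0,0,0,0.01,0],[0,-0.025,0,0,0,0.01,0]]]'
python3 -m inch '[[[0.008,-0.03,0,0,0,0.006,0],[0.008,-0.03,0,0,0,0,0],[0.008,-0.03,0,0,0,0,0],[0.008,-0.03,0,0,0,0,0],[0.008,-0.03,0,0,0,0,0],[0.008,-0.03,0,0,0,0,0],[0.007,-0.03,0,0,0,0,0],[0.006,-0.025,0,0,0,0,0]]]'
python3 - <<'E'
from h import *
for n in("top","scene"):
    g=cv2.imread(f"pics/{n}7.png");c=px(n,[488.7,-61.9,16]);u,v=c.round().astype(int)
    m=(g[v-18:v+19,u-18:u+19,2]>170).astype(np.uint8);k,l,st,ce=cv2.connectedComponentsWithStats(m);i=l[18,18]
    print(n,c,st[i],w(n,u-18+ce[i][0],v-18+ce[i][1],16))
E
```

```text
t: 19.98
tool_pos: [421.8, 228.5, 106.3]
orientation: [-180.0, 0.0, -171.6]
ft_force: [0.5, -0.7, -5.8]
width: 33.2
t: 20.65
tool_pos: [482.5, -8.4, 105.7]
orientation: [-180.0, -0.1, -171.4]
ft_force: [-0.0, 0.3, -5.1]
width: 32.8
top [329.81063684 279.07674942] [  5   5  26  27 533] [488.94938387 -61.43791062  16.        ]
scene [301.32442638 238.26499929] [  5   7  28  22 481] [487.39176012 -60.00621337  16.        ]
```

```bash
python3 -m inch '[[[0.002,-0.015,0,0,0,0,0],[0.002,-0.015,0,0,0,0,0],[0.001,-0.013,-0.01,0,0,0,0],[0.001,-0.01,-0.015,0,0,0,0],[0,0,-0.015,0,0,0,0],[0,0,-0.01,0,0,0,0],[0,0,0,0,0,0,0],[0,0,0,0,0,0,0]]]'
```

```text
t: 21.32
tool_pos: [488.4, -58.1, 55.4]
orientation: [180.0, -0.1, -171.3]
ft_force: [-0.7, -1.0, -4.6]
width: 33.2
```

```bash
python3 -m inch '[[[0,-0.0016,0,0,0,0,0],[0,-0.001,-0.003,0,0,0,0],[0,-0.0005,-0.004,0,0,0,0],[0,0,-0.004,0,0,0,0],[0,0,-0.003,0,0,0,0],[0,0,-0.0015,0,0,0,0],[0,0,0,0,0,0,0],[0,0,0,0,0,0,0]]]'
```

```text
t: 21.98
tool_pos: [489.1, -61.6, 40.1]
orientation: [180.0, -0.0, -171.3]
ft_force: [0.5, 0.3, -4.7]
width: 32.7
```

Hovering about 3.5 mm above the disc; now lowering gently.

```bash
python3 -m inch '[[[0,0,-0.0006,0,0,0,0],[0,0,-0.0006,0,0,0,0],[0,0,-0.0006,0,0,0,0],[0,0,-0.0004,0,0,0,0],[0,0,-0.0004,0,0,0,0],[0,0,-0.0004,0,0,0,0],[0,0,0,0,0,0,0],[0,0,0,0,0,0,0]]]'
```

```text
t: 22.65
tool_pos: [489.2, -61.7, 37.2]
orientation: [180.0, -0.0, -171.3]
ft_force: [-1.0, 0.6, -4.9]
width: 32.9
```

```bash
python3 -m inch '[[[0,0,-0.0003,0,0,0,0],[0,0,-0.0002,0,0,0,0],[0,0,-0.0002,0,0,0,0],[0,0,-0.0002,0,0,0,0],[0,0,0,0,0,0,0],[0,0,0,0,0,0,0],[0,0,0,0,0,0,0],[0,0,0,0,0,0,0]]]'
```

```text
t: 23.32
tool_pos: [489.2, -61.6, 36.5]
orientation: [180.0, 0.0, -171.3]
ft_force: [-1.5, -0.3, -0.4]
width: 33.3
```

```bash
python3 -m inch '[[[0,0,-0.0002,0,0,0,0],[0,0,0,0,0,0,0],[0,0,0,0,0,0,0],[0,0,0,0,0,0,0.03],[0,0,0,0,0,0,0.033],[0,0,0,0,0,0,0.035],[0,0,0,0,0,0,0.037],[0,0,0,0,0,0,0.039]]]'
python3 -m inch '[[[0,0,0,0,0,0,0.043],[0,0,0,0,0,0,0.047],[0,0,0,0,0,0,0.052],[0,0,0,0,0,0,0.056],[0,0,0,0,0,0,0.058],[0,0,0,0,0,0,0.058],[0,0,0,0,0,0,0.058],[0,0,0.005,0,0,0,0.058]]]'
python3 -m inch '[[[0,0,0.01,0,0,0,0.058],[0,0,0.015,0,0,0,0.058],[0,0,0.02,0,0,0,0.058],[0,0,0.03,0,0,0,0.058],[0,0,0.03,0,0,0,0.058],[0,0.02,0.01,0,0,0,0.058],[0,0.036,0,0,0,0,0.058],[0,0.036,0,0,0,0,0.058]]]'
python3 -m inch '[[[0,0.036,0,0,0,0,0.058],[0,0.036,0,0,0,0,0.058],[0,0.036,0,0,0,0,0.058],[0,0.036,0,0,0,0,0.058],[0,0.036,0,0,0,0,0.058],[0,0.036,0,0,0,0,0.058],[0,0.03,0,0,0,0,0.058],[0,0,0,0,0,0,0.058]]]'
python3 - <<'E'
from ang import *
for n in("top","scene"):
    cv2.imwrite(f"pics/{n}9.png",grab_frame(n)[:,:,::-1])
run('9',9)
g=cv2.imread(f"pics/scene9.png")[:,:,2].astype(np.float32)
print("board");rect(g,"scene",(450.9,-111.8),9.05,(-40,170),(-105,155),6,.05)
print("plate");rect(g,"scene",(451.3,-112),8.8,(-8.5,111.5),(-8.5,111.5),16,.18)
t=cv2.imread("pics/top9.png");s=cv2.imread("pics/scene9.png")
a=cv2.resize(t[235:310,295:370],(400,400),interpolation=cv2.INTER_CUBIC);b=cv2.resize(s[205:290,265:350],(400,400),interpolation=cv2.INTER_CUBIC)
cv2.imwrite("pics/c9.png",np.hstack([a,b]))
E
```

```text
t: 23.98
tool_pos: [489.6, -61.7, 36.2]
orientation: [-180.0, 0.0, -171.3]
ft_force: [0.3, -0.0, -0.0]
width: 39.1
t: 24.65
tool_pos: [488.7, -61.6, 40.7]
orientation: [180.0, -0.1, -171.3]
ft_force: [-0.8, -0.4, 0.2]
width: 58.5
t: 25.32
tool_pos: [490.0, 30.3, 158.4]
orientation: [-180.0, 0.2, -171.5]
ft_force: [0.3, 0.4, 0.5]
width: 57.7
t: 25.98
tool_pos: [487.8, 284.2, 157.4]
orientation: [179.7, 0.1, -170.8]
ft_force: [0.2, 0.3, 0.3]
width: 58.0
board
top x+ ang 9.08 off -1.55 rms 0.25 n 55
top x- ang 9.08 off -0.45 rms 0.21 n 47
top y+ ang 8.94 off 1.34 rms 0.38 n 58
top y- ang 9.07 off 0.25 rms 0.41 n 59
plate
top x+ ang 8.65 off 0.33 rms 0.37 n 53
top x- ang 8.46 off -0.86 rms 0.33 n 59
top y+ ang 8.50 off -0.13 rms 0.31 n 59
top y- ang 7.76 off -2.20 rms 0.44 n 60
board
scene x+ ang 9.13 off 1.32 rms 0.28 n 60
scene x- ang 9.18 off 1.58 rms 0.35 n 56
scene y+ ang 9.06 off 0.23 rms 0.40 n 60
scene y- ang 9.11 off -0.03 rms 0.24 n 60
plate
scene x+ ang 8.74 off -2.87 rms 0.30 n 55
scene x- ang 8.80 off 2.78 rms 0.24 n 58
scene y+ ang 8.71 off -0.25 rms 0.28 n 53
scene y- ang 8.52 off -3.00 rms 0.59 n 59
```

View pics/c9.png

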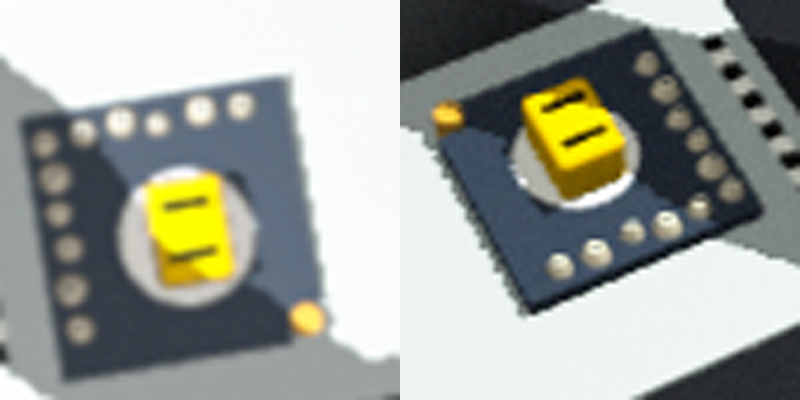

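The weight sits flat and centred on the disc: (188,230) in the top view, (573,140) in the scene view. The plate is still on the peg and square to within about 0.5°, and the gripper is well clear, so I'll hand in.

```bash
python3 -c "
from rig import *
print(close_job())"
```

```text
the job is handed in; nothing more can be done
None
```

The plate is squared on its peg with the yellow weight resting flat on the white patch. I handed the job in at about 26 s of the 64 s.

- **Squaring:** I pushed the plate's x = 111.5 mm edge round counter-clockwise about the peg with closed fingers, then gave it two small correcting pushes. It started about 79° clockwise of square in the pictures, well outside the stated 0.4–0.8 rad. I went by the pictures and by plate x parallel to board x.
- **Weight:** I gripped it at 33 mm, lowered it in steps until the wrist force fell from about −5 N to about 0 N, then opened the fingers and backed away.
- **Last checks:** The last picture shows the peg in the notch and the weight flat and centred on the disc. The angle fits gave the board at 9.1°. Seven of the eight plate edge fits lay between 8.5° and 8.8°, so the plate is about 0.4° short of square. The eighth, the y− edge from the top camera, read 7.8°, but it was one of the noisier fits.
- **Not checked:** I never went near the shells, crucible, tweezers or jar, but I did not re-measure where they are.

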